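# Clear the pour board of cured paint flakes with the squeegee

### The arm

A 7-joint arm with a two-finger parallel gripper is mounted at the origin on the work surface. World frame = base frame: x ahead of the robot, y to its left, z up, the work surface at z = 0. Lengths are in m, angles in rad, forces in N, time in s.
With the tool pointing down it reaches from about 0.4 to 0.85 m from the base axis. Payload 10.4 kg.
Tool frame: the origin (TCP) lies at the very end of the fingers, on their centre line; the grasp point (between the pads) lies 19 mm behind it (manip.tcp_to_grasp is the z of the grasp point in the tool frame, in m); z points along the fingers, x is the direction in which the jaws open and shut, and the axes are right-handed (so a half turn about z gives the same grasp; the last joint's range is limited). The gripper opens to 85 mm and grips with 20 to 120 N. Pads are 22 mm wide; open, the fingers measure 114 mm over their backs; the gripper's body (76 mm by 85 mm) begins 54 mm behind the grasp point. The pads swing forward as they close: fully open they stand 13 mm farther back than shut.
Start: joints at [1.125, 0.332, -0.065, 1.46, 0.022, 1.35, -0.088], TCP at [0.256, -0.57, 0.231] pointing down, gripper open.
Joint ranges: [-2.6, 2.6], [-0.5, 2.12], [-1.47, 1.34], [0.16, 2.42], [-1.27, 4.41], [0.06, 2.06], [-2.6, 2.6]. Speed limits (rad/s): [2.22, 2.22, 2.79, 2.79, 3.14, 3.14, 3.14].

### API

Orientations are given as a unit quaternion [x, y, z, w].
In Python, from workcell import manip gives the robot as it stands.
- The arm moves only by the tool servo_tool, never from a script. Its argument "moves" is a list of rows, each an object with "travel": the shift along the tool's x, y, z in mm, a list of three; "dr": the turn, a rotation vector about the tool's x, y, z in degrees, a list of three. A call has 1 to 12 rows; each row shifts and turns the commanded pose from where the row before left it, along the tool's axes as they then stand; what a row does not reach is not made up. A row lasts 1/8 s, in which the tool goes at most 62.5 mm and 10.7 degrees, less where a joint would pass 70% of its speed; a pose out of reach is approached as far as the arm can. A call is refused whole if a number of a shift passes 62.5 or a number of a turn 10.7, either way. A call with a gripper value outside its range is refused whole. "claw" is the closure, from 0 (fully open) to 1 (shut), set as the call begins (left out, the last holds). The fingers move at their own pace and stop on an object; "squeeze" is the grip in N (left out, the last holds). Time passes only in rows, so rows that do not move let the fingers close. It gives the time, the measured TCP pose, the force and the opening at its end, in the units of the state.
- manip.get_obs(): the state, without advancing time (a new reading comes with each control period).
- manip.camera(name): name is "scene" or "top"; returns the picture (400x640x3 uint8, blue, green, red); there is no depth.
- manip.calibration(name): a dict with "intrinsics" (3x3 intrinsics, pixels), "distortion" ([k1, k2, p1, p2, k3] as OpenCV has them; the pictures are not rectified), "view" (4x4, takes a point from world to camera coordinates). Camera axes: x right, y down, z forward; pixel columns grow to the right and rows downward; lengths in m; the calibration is good to about 2 mm. A picture is of the moment at which its call begins. calibration takes no time and is no camera call.
- manip.hand_in(): hands the job in, once; it reports no verdict.
The state is a dict: "clock": time; "joint_pos": joint angles; "joint_velocities": joint speeds; "tau": joint torques, N m; "position": TCP position; "ee_rot": TCP orientation; "ft_force": force on the tool from outside, world axes, zero at the start; "torque": the same for the moment, N m; "grip_width": opening from 0.0 (shut) to 1.0 (fully open).
Only numpy, scipy, OpenCV 4.12 (cv2) and the standard library are available. Lean on these libraries where they do the work, as an engineer would, in place of code of your own. Each camera call takes 0.05 s, during which the arm holds its last target. There are 200 camera calls.

### The job

Clear the pour board for the next pour: first lift the teal paint jar off it and set it down gently, upright, on the cork mat. Then take the squeegee out of its slanted rack, wipe all five cured flakes with it off the board's open edge into the grey catch tray, never handling the flakes with the fingers, and finally put the squeegee gently back in its rack, fully home. Leave the other things on the table where they are.

Things in the scene. Friction and masses are not known exactly. Their poses are not given: they have to be found in the camera images.
- jar_mid (a point): teal paint jar with a black screw lid, closed, 56 mm in diameter, 105 mm high, about 0.25 kg, standing upright on the deck among the flakes; this point is its centre, half-way up; z is its axis
- mat_top (a point): round cork mat, 140 mm in diameter, 6 mm thick, fixed on the table at the right-hand side; this point is the centre of its top face
- deck (a point): pour board, fixed; point on its white deck, 65 mm above the table, z up. Flat deck: y from -162 mm (OPEN edge, above the catch tray) to +166 mm (end rail), x from -107 to +107 mm (side rails; all rails 17 mm high, 12 mm thick). Flakes and jar start short of y = +90 mm: the squeegee can be set down between there and the end rail and pushed towards -y
- catch_tray: grey open-topped tray, fixed, 250 mm (x) by 135 mm (y), 47 mm high, walls and floor 4 mm, on the table along the pour board's open edge, its near (+y) wall tucked 17 mm under the deck. Origin at the centre of its underside, z up; the part of its mouth not covered by the deck is 114 mm wide (y -64 to +50 mm)
- squeegee_mid (a point): centre of the loose squeegee, about 0.28 kg: a plate 130 mm wide (y), 26 mm thick (x), 135 mm tall (z, blade to grip), both faces alike: amber blade 9 mm thick with a straight 130 mm edge 67.5 mm below this point, aluminium clamp, pale wooden grip (top 76 mm). Starts in the rack, leaning 0.60 rad (34 deg) towards the robot. Grip it across its thickness (x), about 40 mm above this point
- rack: plywood squeegee rack, fixed, base 150 x 190 mm; origin at the centre of its underside, z up. Its slot leans: up the slot is (-0.565, 0, 0.825) here; from its sloping back (robot side) to its front lip is (0.825, 0, 0.565), 39.5 mm apart; 150 mm wide (y) between cheeks; a ledge closes the bottom. Up the slot from the ledge, back ends at 78 mm, lip at 38 mm, cheeks at 65 mm
- rack_seat (a point): point fixed in the rack: where the squeegee's centre is when it lies fully home, its blade on the ledge and its face on the sloping back, midway between the cheeks (10 mm play to each side). Axes as the rack's
- chip0_mid (a point): one of the five loose cured-paint flakes (teal with cream patches): a flat rigid irregular slab about 60 to 68 mm long, 42 to 46 mm wide, 8 mm thick, 18 g, lying flat on the deck of the pour board; this point is its centre (4 mm above its underside), x along its length
- chip1_mid (a point): one of the five loose cured-paint flakes (dark navy with teal patches): a flat rigid irregular slab about 60 to 68 mm long, 42 to 46 mm wide, 8 mm thick, 18 g, lying flat on the deck of the pour board; this point is its centre (4 mm above its underside), x along its length
- chip2_mid (a point): one of the five loose cured-paint flakes (copper with cream patches): a flat rigid irregular slab about 60 to 68 mm long, 42 to 46 mm wide, 8 mm thick, 18 g, lying flat on the deck of the pour board; this point is its centre (4 mm above its underside), x along its length
- chip3_mid (a point): one of the five loose cured-paint flakes (dark navy with cream patches): a flat rigid irregular slab about 60 to 68 mm long, 42 to 46 mm wide, 8 mm thick, 18 g, lying flat on the deck of the pour board; this point is its centre (4 mm above its underside), x along its length
- chip4_mid (a point): one of the five loose cured-paint flakes (teal with navy patches): a flat rigid irregular slab about 60 to 68 mm long, 42 to 46 mm wide, 8 mm thick, 18 g, lying flat on the deck of the pour board; this point is its centre (4 mm above its underside), x along its length
- red_jar_mid (a point): bystander: red paint jar, same size as the teal one, standing on the table; its centre
- paint_bottle_mid (a point): bystander: cream paint bottle, 54 mm in diameter, 150 mm high, standing; its centre
- paper_cup_mid (a point): bystander: white paper cup, 72 mm at the rim, 85 mm high, standing; its centre
- glass_mid (a point): bystander: stemmed drinking glass, 64 mm foot, 160 mm high, standing; its centre
- palette_knife: bystander: palette knife 190 mm long, lying on the table in front of the robot; origin at the middle of its underside, x along it
- mixing_stick: bystander: wooden mixing stick 150 x 18 x 4 mm, lying on the table in front of the robot; origin at the middle of its underside, x along it

How it is judged:
By the outcome, as a careful person would: the job done as asked, in the order asked, and still so for the second after the job is handed in, with the robot touching nothing.
It also fails if it takes over 72 s, if anything falls off the work surface, if the arm or the gripper's body presses on something with over 40 N, if the wrist force passes 120 N, or if a joint passes its speed limit or range.

## Working session

There is one attempt and no reset: what is moved stays moved. The work goes in short steps, Python scripts to look and compute and a tool call to move; the robot and the scene stay as the last step left them, time stands still between calls to the robot, and variables do not carry over. Pictures are saved under pics/ and viewed, on a budget of 10 in all, crops included, one or two more only if the job needs it, and the job is handed in when it is done.

Besides the shell and the picture viewer there is one more tool, called as name(argument=value, ...), one argument or row to a line, values as JSON. servo_tool: Moves the arm, as the interface text tells. Its arguments: {"type":"object","properties":{"moves":{"type":"array","items":{"type":"object","properties":{"travel":{"type":"array","items":{"type":"number"}},"dr":{"type":"array","items":{"type":"number"}}}}},"claw":{"type":"number"},"squeeze":{"type":"number"}},"required":["moves"]}

```bash
mkdir -p pics
python3 - <<'E'
from workcell import manip
import cv2,numpy as np
for n in("scene","top"):
    cv2.imwrite(f"pics/{n}0.png",manip.camera(n))
    c=manip.calibration(n);V=np.array(c["view"]);print(n,np.round(c["intrinsics"],1).tolist(),np.round(c["distortion"],3),np.round(-V[:3,:3].T@V[:3,3],3),np.round(V[:3,:3],2).tolist())
o=manip.get_obs();print({k:np.round(v,3) for k,v in o.items()},manip.tcp_to_grasp)
E
```

```text
scene [[388.6, 0.0, 325.0], [0.0, 388.6, 196.2], [0.0, 0.0, 1.0]] [0.026 0.    0.    0.    0.   ] [1.434 0.374 0.789] [[-0.43, 0.9, 0.0], [0.54, 0.26, -0.8], [-0.73, -0.34, -0.59]]
top [[443.4, 0.0, 321.9], [0.0, 443.4, 203.8], [0.0, 0.0, 1.0]] [0.003 0.    0.    0.    0.   ] [ 0.483 -0.021  1.442] [[-0.02, -1.0, -0.0], [-1.0, 0.02, -0.06], [0.06, -0.0, -1.0]]
{'clock': np.float64(0.1), 'joint_pos': array([ 1.125,  0.333, -0.065,  1.461,  0.022,  1.35 , -0.088]), 'joint_velocities': array([-0.001, -0.001,  0.001, -0.003,  0.001, -0.001,  0.002]), 'tau': array([ 2.0000e-03, -6.2675e+01,  5.0000e-02, -3.9243e+01,  1.7000e-02,
        7.0000e-03,  0.0000e+00]), 'position': array([ 0.256, -0.57 ,  0.231]), 'ee_rot': array([ 0.84 , -0.543, -0.001, -0.   ]), 'ft_force': array([-0.599,  0.357,  0.057]), 'torque': array([ 0.005, -0.014, -0.039]), 'grip_width': np.float64(0.999)} -0.0187
```

View pics/scene0.png

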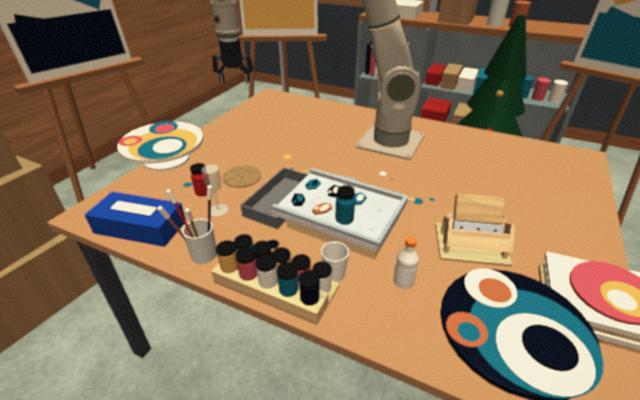

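View pics/top0.png

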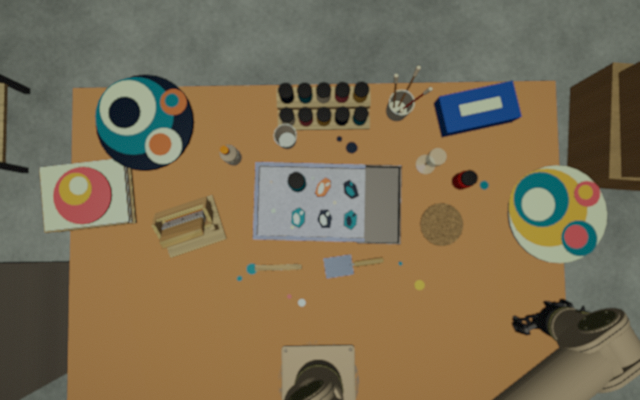

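The scene view shows the board in mid-table with the jar at (346,205). In the top view (up = +x, left = +y) the board spans (255–400, 163–242), the jar is at (297,181), the mat at (441,224) and the rack at (190,225). I'll enlarge this region.

```bash
cat > h.py <<'E'
from workcell import manip
import cv2,numpy as np
from scipy.spatial.transform import Rotation as R
def ray(n,uv):
    c=manip.calibration(n);V=np.array(c["view"])
    p=cv2.undistortPoints(np.array(uv,float).reshape(-1,1,2),np.array(c["intrinsics"]),np.array(c["distortion"])).reshape(-1,2)
    d=np.c_[p,np.ones(len(p))]@V[:3,:3]
    return -V[:3,:3].T@V[:3,3],d
def at(n,uv,z):
    o,d=ray(n,uv);return o+d*((np.atleast_1d(z)-o[2])/d[:,2])[:,None]
def proj(n,P):
    c=manip.calibration(n);V=np.array(c["view"])
    return cv2.projectPoints(np.array(P,float).reshape(-1,1,3),cv2.Rodrigues(V[:3,:3])[0],V[:3,3],np.array(c["intrinsics"]),np.array(c["distortion"]))[0].reshape(-1,2)
E
python3 - <<'E'
import cv2
t=cv2.imread("pics/top0.png")
a=cv2.resize(t[155:255,240:400],None,fx=5,fy=5,interpolation=cv2.INTER_CUBIC)
cv2.imwrite("pics/a.png",a)
b=cv2.resize(t[185:265,145:245],None,fx=7,fy=7,interpolation=cv2.INTER_CUBIC)
cv2.imwrite("pics/b.png",b)
E
```

```text
(no output)
```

View pics/a.png

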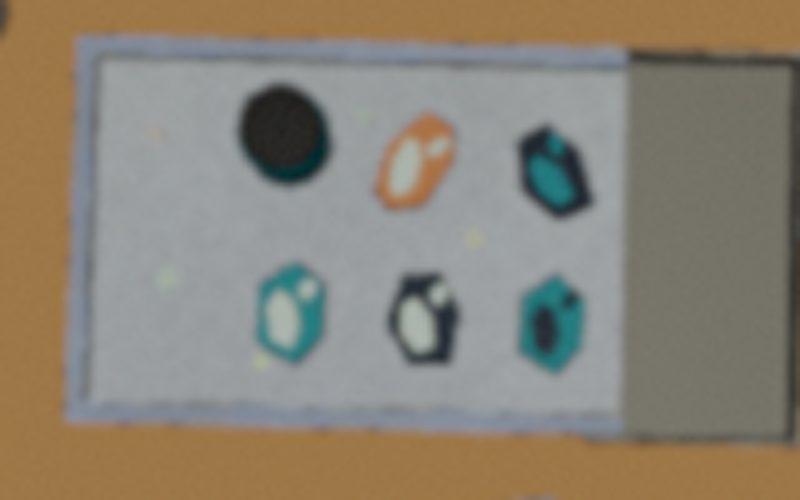

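View pics/b.png

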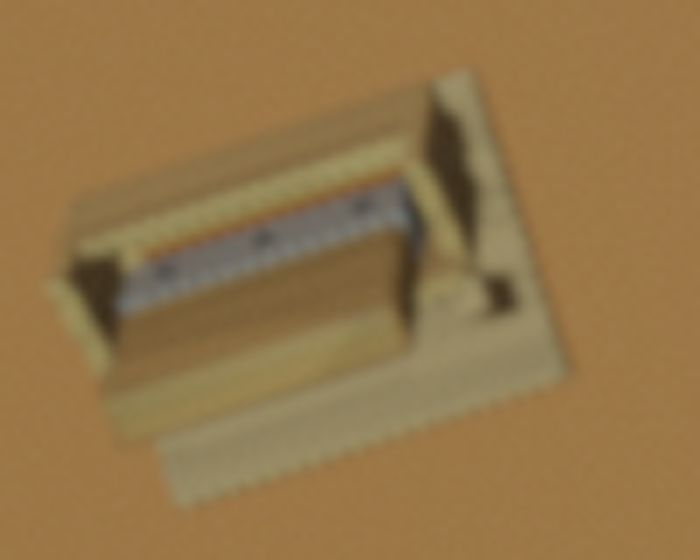

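Crop a (÷5 + (240,155)): lid at (284,127); outer rail corners at (78,38) and (66,422); open end at (630,50) and (628,435). Crop b (÷7 + (145,185)): rack base corners at (180,505), (568,375) and (470,70); grip top face (108,400)–(405,312)–(410,347)–(125,440).

Run:
```python
from h import *
f=lambda L,s,o:np.array(L)/s+np.array(o)
bd=at("top",f([(78,38),(66,422),(630,50),(628,435)],5,(240,155)),.082);print("board",bd.round(4).tolist())
print("lid",at("top",f([(284,127)],5,(240,155)),.170).round(4))
print("chips",at("top",f([(416,160),(555,170),(291,314),(424,319),(553,323)],5,(240,155)),.073).round(3).tolist())
print("mat",at("top",[(441.5,223.5)],.006).round(4))
B=at("top",f([(180,505),(568,375),(470,70)],7,(145,185)),.01);print("base",B.round(4).tolist(),np.linalg.norm(B[0]-B[1]),np.linalg.norm(B[1]-B[2]))
s=cv2.imread("pics/scene0.png")
cv2.imwrite("pics/c.png",cv2.resize(s[180:270,425:525],None,fx=7,fy=6.6667,interpolation=cv2.INTER_CUBIC))
```

```text
board [[0.6915, 0.1807, 0.082], [0.4552, 0.1898, 0.082], [0.6787, -0.1599, 0.082], [0.4418, -0.1536, 0.082]]
lid [[0.6245 0.0494 0.17  ]]
chips [[0.613, -0.027, 0.073], [0.606, -0.113, 0.073], [0.519, 0.052, 0.073], [0.515, -0.03, 0.073], [0.511, -0.11, 0.073]]
mat [[ 0.4953 -0.4077  0.006 ]]
base [[0.4012, 0.4661, 0.01], [0.4578, 0.288, 0.01], [0.5992, 0.3329, 0.01]] 0.18689237780060478 0.14832622776276588
```

View pics/c.png

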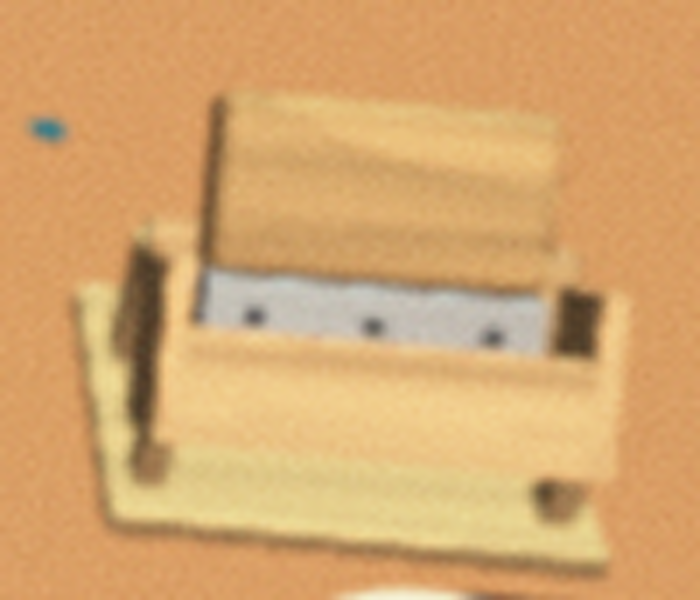

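The scene crop shows the squeegee's front face: grip top corners at (224,95) and (557,113), grip bottom corners at (212,268) and (553,292). Next I fit its pose and plan the approach to the jar.

```bash
cat >> h.py <<'E'
def down(yaw,lean=0):
    "tool pointing down, tool x at world yaw (deg); lean: tool z tips towards +tool x"
    return R.from_euler('z',yaw,degrees=True)*R.from_euler('y',-lean)*R.from_matrix(np.diag([1.,-1,-1]))
def plan(wps,start=None):
    "wps: (pos,Rot,n rows): prints tool-frame rows"
    o=manip.get_obs();p,q=(np.array(o["position"]),R.from_quat(o["ee_rot"])) if start is None else start
    for P,Q,n in wps:
        P=np.array(P);rv=(q.inv()*Q).as_rotvec(degrees=True)/n
        print(f"-> {P.round(3)} {n} rows dr {rv.round(2)}")
        st=(P-p)/n
        L=[]
        for i in range(n):
            L.append((q*R.from_rotvec(rv*i,degrees=True)).inv().apply(st)*1000)
        L=np.array(L).round(1)
        print((L[0] if np.ptp(L,axis=0).max()<.3 else L).tolist())
        p,q=P,Q
YB=-2.2;DK=np.array([.5665,.0073,.065])
def board(x,y,z): return DK+R.from_euler('z',YB,degrees=True).apply([x/1000,y/1000,z/1000])
E
python3 - <<'E'
from h import *
from scipy.optimize import least_squares
tp=np.array([(105,395),(405,308),(118,312),(405,230),(122,440),(411,347)])/7+(145,185)
sc=np.array([(557,113),(224,95),(553,292),(212,268)])/(7,6.6667)+(425,180)
M=np.array([(13,65,67.5),(13,-65,67.5),(13,65,-8.5),(13,-65,-8.5),(-13,65,67.5),(-13,-65,67.5)])/1000
def pts(v): return (R.from_euler('z',v[3])*R.from_euler('y',-.6)).apply(M)+v[:3]
def res(v):
    P=pts(v);return np.r_[(proj("top",P)-tp).ravel(),(proj("scene",P[:4])-sc).ravel()]
s=least_squares(res,[.46,.39,.1,.3],loss='soft_l1')
print(s.x.round(4),np.degrees(s.x[3]),res(s.x).reshape(-1,2).round(1).tolist())
j=np.array([.6245,.0494,0])
plan([(j+[0,0,.25],down(5),12),(j+[0,0,.113],down(5),5)])
E
```

```text
[0.4966 0.3984 0.094  0.3159] 18.097470852642694 [[-1.6, 1.7], [-1.6, -0.6], [-0.1, -0.5], [-0.4, -2.8], [0.1, 2.1], [1.2, 0.8], [1.1, 0.1], [-0.7, -1.0], [-1.0, 0.9], [-1.4, 0.4]]
-> [0.624 0.049 0.25 ] 12 rows dr [-0.    0.01 -5.9 ]
[[-34.5, -49.1, -1.6], [-29.2, -52.4, -1.6], [-23.7, -55.2, -1.6], [-17.9, -57.3, -1.6], [-11.9, -58.8, -1.6], [-5.8, -59.7, -1.6], [0.4, -60.0, -1.6], [6.5, -59.7, -1.6], [12.6, -58.7, -1.6], [18.6, -57.1, -1.6], [24.4, -54.9, -1.6], [29.9, -52.1, -1.6]]
-> [0.624 0.049 0.113] 5 rows dr [0. 0. 0.]
[0.0, 0.0, 27.4]
```

servo_tool(
  moves=[
    {"travel": [-34.5, -49.1, -1.6], "dr": [0, 0, -5.9]},
    {"travel": [-29.2, -52.4, -1.6], "dr": [0, 0, -5.9]},
    {"travel": [-23.7, -55.2, -1.6], "dr": [0, 0, -5.9]},
    {"travel": [-17.9, -57.3, -1.6], "dr": [0, 0, -5.9]},
    {"travel": [-11.9, -58.8, -1.6], "dr": [0, 0, -5.9]},
    {"travel": [-5.8, -59.7, -1.6], "dr": [0, 0, -5.9]},
    {"travel": [0.4, -60, -1.6], "dr": [0, 0, -5.9]},
    {"travel": [6.5, -59.7, -1.6], "dr": [0, 0, -5.9]},
    {"travel": [12.6, -58.7, -1.6], "dr": [0, 0, -5.9]},
    {"travel": [18.6, -57.1, -1.6], "dr": [0, 0, -5.9]},
    {"travel": [24.4, -54.9, -1.6], "dr": [0, 0, -5.9]},
    {"travel": [29.9, -52.1, -1.6], "dr": [0, 0, -5.9]},
  ],
  claw=0,
)

```text
clock: 1.6
position: [0.6252, 0.0506, 0.2503]
ee_rot: [0.999, 0.045, -0.0, 0.0]
ft_force: [0.9, -0.9, 0.2]
grip_width: 0.998
```

servo_tool(
  moves=[
    {"travel": [-0.7, 0.9, 27.4]},
    {"travel": [0, 0, 27.4]},
    {"travel": [0, 0, 27.4]},
    {"travel": [0, 0, 27.4]},
    {"travel": [0, 0, 27.4]},
    {"travel": [0, 0, 0]},
  ],
)

```text
$.moves[0]: bad value
```

servo_tool(
  moves=[
    {"travel": [0, 0, 0]},
    {"travel": [0, 0, 0]},
    {"travel": [0, 0, 0]},
    {"travel": [0, 0, 0]},
    {"travel": [0, 0, 0]},
    {"travel": [0, 0, 0]},
  ],
  claw=1,
  squeeze=40,
)

```text
$.moves[0]: bad value
```

servo_tool(
  moves=[
    {"travel": [0, 0, -15]},
    {"travel": [0, 0, -40]},
    {"travel": [0, 0, -50]},
    {"travel": [0, 0, -30]},
  ],
)

```text
$.moves[0]: bad value
```

Run:
```python
from h import *
m=np.array([.4953,-.4077,0])
o=manip.get_obs();print(o["position"],o["ee_rot"],o["ft_force"])
plan([(m+[0,0,.247],down(-38),12),(m+[0,0,.060],down(-38),5)])
```

```text
[0.62521132 0.05063445 0.25032407] [ 9.98981169e-01  4.51286424e-02 -9.56615460e-05  1.43744328e-04] [ 0.86528415 -0.90505702  0.18111279]
-> [ 0.495 -0.408  0.247] 12 rows dr [0.  0.  3.6]
[[-14.2, 37.1, 0.3], [-11.9, 37.9, 0.3], [-9.5, 38.6, 0.3], [-7.0, 39.1, 0.3], [-4.6, 39.4, 0.3], [-2.1, 39.6, 0.3], [0.4, 39.7, 0.3], [2.9, 39.6, 0.3], [5.4, 39.3, 0.3], [7.8, 38.9, 0.3], [10.3, 38.4, 0.3], [12.6, 37.6, 0.3]]
-> [ 0.495 -0.408  0.06 ] 5 rows dr [0. 0. 0.]
[0.0, 0.0, 37.4]
```

Each row needs "dr" as well.

servo_tool(
  moves=[
    {"travel": [-0.7, 0.9, 27.4], "dr": [0, 0, 0]},
    {"travel": [0, 0, 27.4], "dr": [0, 0, 0]},
    {"travel": [0, 0, 27.4], "dr": [0, 0, 0]},
    {"travel": [0, 0, 27.4], "dr": [0, 0, 0]},
    {"travel": [0, 0, 27.4], "dr": [0, 0, 0]},
    {"travel": [0, 0, 0], "dr": [0, 0, 0]},
  ],
)

```text
clock: 2.35
position: [0.6223, 0.048, 0.1112]
ee_rot: [0.999, 0.044, -0.002, 0.0]
ft_force: [-0.2, -0.2, 0.7]
grip_width: 0.997
```

servo_tool(
  moves=[
    {"travel": [0, 0, 0], "dr": [0, 0, 0]},
    {"travel": [0, 0, 0], "dr": [0, 0, 0]},
    {"travel": [0, 0, 0], "dr": [0, 0, 0]},
    {"travel": [0, 0, 0], "dr": [0, 0, 0]},
    {"travel": [0, 0, 0], "dr": [0, 0, 0]},
  ],
  claw=1,
  squeeze=40,
)

```text
clock: 2.98
position: [0.6249, 0.0485, 0.1154]
ee_rot: [0.999, 0.044, 0.001, 0.0]
ft_force: [-0.3, -0.5, 6.0]
grip_width: 0.64
```

servo_tool(
  moves=[
    {"travel": [0, 0, -8], "dr": [0, 0, 0]},
    {"travel": [0, 0, -40], "dr": [0, 0, 0]},
    {"travel": [0, 0, -50], "dr": [0, 0, 0]},
    {"travel": [0, 0, -40], "dr": [0, 0, 0]},
    {"travel": [0, 0, 0], "dr": [0, 0, 0]},
  ],
)

```text
clock: 3.6
position: [0.6252, 0.0489, 0.2555]
ee_rot: [0.999, 0.044, 0.003, -0.0]
ft_force: [0.5, 0.2, -1.6]
grip_width: 0.642
```

Run:
```python
from h import *
m=np.array([.4953,-.4077,0])
o=manip.get_obs();print(o["position"],o["ee_rot"],o["ft_force"],o["grip_width"])
plan([(m+[0,0,.25],down(-38),12),(m+[0,0,.060],down(-38),5)])
```

```text
[0.62515479 0.04888698 0.255503  ] [ 9.99031966e-01  4.38905160e-02  2.95833205e-03 -4.21731903e-05] [ 0.52387296  0.23775307 -1.62380055] 0.6422757944749186
-> [ 0.495 -0.408  0.25 ] 12 rows dr [-0.01 -0.03  3.59]
[[-14.1, 37.0, 0.4], [-11.8, 37.8, 0.4], [-9.4, 38.4, 0.4], [-7.0, 38.9, 0.4], [-4.5, 39.3, 0.4], [-2.1, 39.5, 0.4], [0.4, 39.6, 0.4], [2.9, 39.5, 0.4], [5.4, 39.2, 0.5], [7.8, 38.8, 0.5], [10.2, 38.2, 0.5], [12.6, 37.5, 0.5]]
-> [ 0.495 -0.408  0.06 ] 5 rows dr [0. 0. 0.]
[0.0, 0.0, 38.0]
```

servo_tool(
  moves=[
    {"travel": [-14.1, 37, 0.4], "dr": [0, 0, 3.6]},
    {"travel": [-11.8, 37.8, 0.4], "dr": [0, 0, 3.6]},
    {"travel": [-9.4, 38.4, 0.4], "dr": [0, 0, 3.6]},
    {"travel": [-7, 38.9, 0.4], "dr": [0, 0, 3.6]},
    {"travel": [-4.5, 39.3, 0.4], "dr": [0, 0, 3.6]},
    {"travel": [-2.1, 39.5, 0.4], "dr": [0, 0, 3.6]},
    {"travel": [0.4, 39.6, 0.4], "dr": [0, 0, 3.6]},
    {"travel": [2.9, 39.5, 0.4], "dr": [0, 0, 3.6]},
    {"travel": [5.4, 39.2, 0.4], "dr": [0, 0, 3.6]},
    {"travel": [7.8, 38.8, 0.5], "dr": [0, 0, 3.6]},
    {"travel": [10.2, 38.2, 0.5], "dr": [0, 0, 3.6]},
    {"travel": [12.6, 37.5, 0.5], "dr": [0, 0, 3.6]},
  ],
)

```text
clock: 5.1
position: [0.4925, -0.4106, 0.2462]
ee_rot: [0.944, -0.329, -0.0, 0.0]
ft_force: [0.6, -0.0, -2.0]
grip_width: 0.64
```

servo_tool(
  moves=[
    {"travel": [0, 0, 30], "dr": [0, 0, 0]},
    {"travel": [0, 0, 40], "dr": [0, 0, 0]},
    {"travel": [0, 0, 40], "dr": [0, 0, 0]},
    {"travel": [0, 0, 40], "dr": [0, 0, 0]},
    {"travel": [0, 0, 30], "dr": [0, 0, 0]},
    {"travel": [0, 0, 5], "dr": [0, 0, 0]},
    {"travel": [0, 0, 0], "dr": [0, 0, 0]},
  ],
)

```text
clock: 5.98
position: [0.4936, -0.409, 0.0621]
ee_rot: [0.945, -0.327, 0.0, 0.0]
ft_force: [0.8, 0.3, -2.0]
grip_width: 0.641
```

servo_tool(
  moves=[
    {"travel": [0, 0, 1.5], "dr": [0, 0, 0]},
    {"travel": [0, 0, 1.5], "dr": [0, 0, 0]},
    {"travel": [0, 0, 1], "dr": [0, 0, 0]},
    {"travel": [0, 0, 1], "dr": [0, 0, 0]},
    {"travel": [0, 0, 0], "dr": [0, 0, 0]},
  ],
)

```text
clock: 6.6
position: [0.4934, -0.4082, 0.0566]
ee_rot: [0.945, -0.327, 0.0, 0.0]
ft_force: [1.1, -0.5, -1.6]
grip_width: 0.642
```

servo_tool(
  moves=[
    {"travel": [0, 0, 0.7], "dr": [0, 0, 0]},
    {"travel": [0, 0, 0.7], "dr": [0, 0, 0]},
    {"travel": [0, 0, 0], "dr": [0, 0, 0]},
  ],
)

```text
clock: 6.98
position: [0.4936, -0.4083, 0.0563]
ee_rot: [0.945, -0.327, 0.0, 0.0]
ft_force: [-3.1, 1.9, 9.0]
grip_width: 0.642
```

servo_tool(
  moves=[
    {"travel": [0, 0, -0.6], "dr": [0, 0, 0]},
  ],
)

```text
clock: 7.1
position: [0.4935, -0.4083, 0.0565]
ee_rot: [0.945, -0.327, 0.0, 0.0]
ft_force: [-1.8, 1.1, 2.7]
grip_width: 0.643
```

servo_tool(
  moves=[
    {"travel": [0, 0, 0], "dr": [0, 0, 0]},
    {"travel": [0, 0, 0], "dr": [0, 0, 0]},
    {"travel": [0, 0, 0], "dr": [0, 0, 0]},
    {"travel": [0, 0, -15], "dr": [0, 0, 0]},
    {"travel": [0, 0, -50], "dr": [0, 0, 0]},
    {"travel": [0, 0, -60], "dr": [0, 0, 0]},
    {"travel": [0, 0, -60], "dr": [0, 0, 0]},
    {"travel": [0, 0, 0], "dr": [0, 0, 0]},
  ],
  claw=0,
)

```text
clock: 8.1
position: [0.4954, -0.4093, 0.2479]
ee_rot: [0.945, -0.327, 0.005, 0.002]
ft_force: [0.1, -0.7, -0.2]
grip_width: 1.0
```

Run:
```python
from h import *
t=manip.camera("top");s=manip.camera("scene")
cv2.imwrite("pics/top1.png",t)
a=cv2.resize(s[90:250,180:420],(800,533),interpolation=cv2.INTER_CUBIC)
cv2.imwrite("pics/d.png",a)
print(manip.get_obs()["position"],manip.get_obs()["clock"])
c=np.array([.4966,.3984,.094])
Q=down(17.8,.6);zt=Q.apply([0,0,1]);print(zt)
g=c-zt*.021
pre=g-zt*.10
print(g,pre)
mid=np.array([.50,.05,.27])
plan([(mid,down(0,.2),10),(pre,Q,9)])
```

```text
[ 0.49350439 -0.40826588  0.24190061] 8.2
[ 0.5376127   0.17260855 -0.82533561]
[0.48531013 0.39477522 0.11133205] [0.43154886 0.37751437 0.19386561]
-> [0.5  0.05 0.27] 10 rows dr [ 0.39  1.09 -3.8 ]
[[-27.8, -36.4, -2.9], [-25.3, -38.2, -3.1], [-22.6, -39.8, -3.3], [-19.9, -41.3, -3.5], [-17.0, -42.5, -3.5], [-14.1, -43.6, -3.5], [-11.1, -44.4, -3.5], [-8.1, -45.1, -3.4], [-5.0, -45.5, -3.2], [-1.9, -45.8, -2.9]]
-> [0.432 0.378 0.194] 9 rows dr [ 0.78  2.53 -1.83]
[[-9.1, -36.4, 6.8], [-8.3, -36.6, 6.9], [-7.4, -36.7, 7.0], [-6.5, -36.9, 7.2], [-5.7, -37.0, 7.5], [-4.8, -37.0, 7.7], [-4.0, -37.1, 8.0], [-3.2, -37.1, 8.4], [-2.4, -37.0, 8.8]]
```

View pics/d.png

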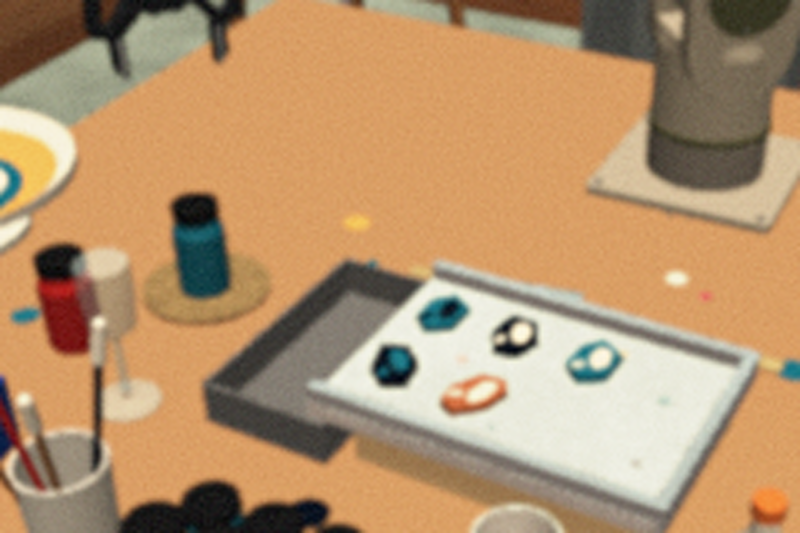

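The teal jar stands upright, centred on the mat (203,245 in the crop), and all five flakes are still in place. Moving to the rack.

servo_tool(
  moves=[
    {"travel": [-27.8, -36.4, -2.9], "dr": [0.4, 1.1, -3.8]},
    {"travel": [-25.3, -38.2, -3.1], "dr": [0.4, 1.1, -3.8]},
    {"travel": [-22.6, -39.8, -3.3], "dr": [0.4, 1.1, -3.8]},
    {"travel": [-19.9, -41.3, -3.5], "dr": [0.4, 1.1, -3.8]},
    {"travel": [-17, -42.5, -3.5], "dr": [0.4, 1.1, -3.8]},
    {"travel": [-14.1, -43.6, -3.5], "dr": [0.4, 1.1, -3.8]},
    {"travel": [-11.1, -44.4, -3.5], "dr": [0.4, 1.1, -3.8]},
    {"travel": [-8.1, -45.1, -3.4], "dr": [0.4, 1.1, -3.8]},
    {"travel": [-5, -45.5, -3.2], "dr": [0.4, 1.1, -3.8]},
    {"travel": [-1.9, -45.8, -2.9], "dr": [0.4, 1.1, -3.8]},
  ],
)

```text
clock: 9.45
position: [0.499, 0.0514, 0.2687]
ee_rot: [0.995, 0.001, 0.1, -0.001]
ft_force: [0.4, -0.1, -0.0]
grip_width: 0.998
```

servo_tool(
  moves=[
    {"travel": [-9.1, -36.4, 6.8], "dr": [0.8, 2.5, -1.8]},
    {"travel": [-8.3, -36.6, 6.9], "dr": [0.8, 2.5, -1.8]},
    {"travel": [-7.4, -36.7, 7], "dr": [0.8, 2.5, -1.8]},
    {"travel": [-6.5, -36.9, 7.2], "dr": [0.8, 2.5, -1.8]},
    {"travel": [-5.7, -37, 7.5], "dr": [0.8, 2.5, -1.8]},
    {"travel": [-4.8, -37, 7.7], "dr": [0.8, 2.5, -1.8]},
    {"travel": [-4, -37.1, 8], "dr": [0.8, 2.5, -1.8]},
    {"travel": [-3.2, -37.1, 8.4], "dr": [0.8, 2.5, -1.8]},
    {"travel": [-2.4, -37, 8.8], "dr": [0.8, 2.5, -1.8]},
    {"travel": [0, 0, 0], "dr": [0, 0, 0]},
  ],
)

```text
clock: 10.7
position: [0.4329, 0.3763, 0.1945]
ee_rot: [0.945, 0.143, 0.29, -0.049]
ft_force: [-0.5, -0.5, -0.6]
grip_width: 0.996
```

Run:
```python
from h import *
s=manip.camera("scene");t=manip.camera("top")
a=cv2.resize(s[130:270,400:540],(560,560),interpolation=cv2.INTER_CUBIC)
cv2.imwrite("pics/e.png",a)
o=manip.get_obs();print(o["position"],o["ee_rot"],o["joint_pos"])
c=np.array([.4966,.3984,.094]);Q=down(17.8,.6);zt=Q.apply([0,0,1])
plan([(c-zt*.021,Q,5)])
```

```text
[0.43125806 0.37766853 0.19442885] [ 0.94486466  0.14507616  0.28946669 -0.04891549] [ 0.58762384 -0.18105872 -1.46230992  2.07711836  0.25562379  0.59608544
 -0.7909672 ]
-> [0.485 0.395 0.111] 5 rows dr [-0.06  0.05 -0.09]
[0.1, 0.1, 20.1]
```

View pics/e.png

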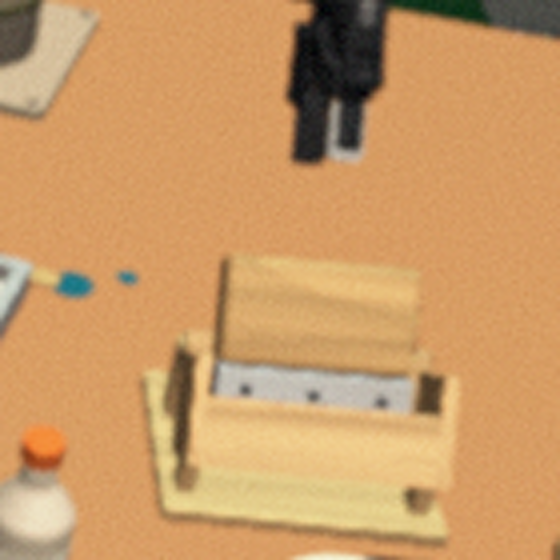

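The open fingers, at (310–345,158), stand up-slope of the grip, which is centred at (320,262). They are lined up with the slot, so I advance.

servo_tool(
  moves=[
    {"travel": [0.1, 0.1, 20], "dr": [0, 0, 0]},
    {"travel": [0.1, 0.1, 20], "dr": [0, 0, 0]},
    {"travel": [0.1, 0.1, 20], "dr": [0, 0, 0]},
    {"travel": [0, 0, 20], "dr": [0, 0, 0]},
    {"travel": [0, 0, 10], "dr": [0, 0, 0]},
    {"travel": [0, 0, 10], "dr": [0, 0, 0]},
    {"travel": [0, 0, 0], "dr": [0, 0, 0]},
  ],
)

```text
clock: 11.68
position: [0.4741, 0.3886, 0.1203]
ee_rot: [0.947, 0.147, 0.282, -0.045]
ft_force: [0.1, 0.2, -0.0]
grip_width: 1.0
```

Run:
```python
from h import *
t=manip.camera("top");s=manip.camera("scene")
a=cv2.resize(s[180:270,425:525],(500,450),interpolation=cv2.INTER_CUBIC)
b=cv2.resize(t[185:265,145:245],(563,450)[:2] and (300,240),interpolation=cv2.INTER_CUBIC)
im=np.zeros((450,800,3),np.uint8);im[:,:500]=a;im[:240,500:]=b
cv2.imwrite("pics/f.png",im)
o=manip.get_obs();print(o["position"],o["joint_pos"],o["ft_force"])
```

```text
[0.47441525 0.38882974 0.12126   ] [ 0.17059671  0.33734124 -1.21808947  2.05933327  1.07972848  0.75218662
 -1.39841628] [-1.40856068 -0.61825638 -0.52187631]
```

View pics/f.png

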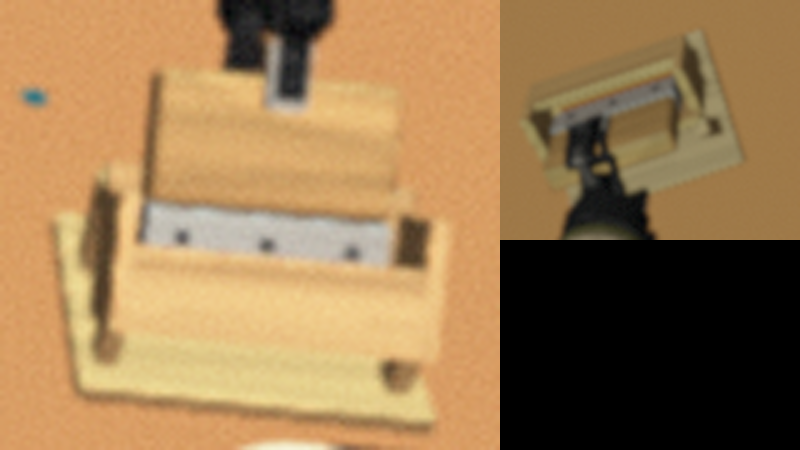

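The fingers straddle the grip, with the front finger at (288,105) about 7 mm to the +y side. The tool is about 16 mm short, so I'll finish the approach with a lateral correction.

Run:
```python
from h import *
c=np.array([.4966,.3984,.094]);Q=down(17.8,.6);zt=Q.apply([0,0,1])
plan([(c-zt*.021+Q.apply([0,.007,0]),Q,3)])
```

```text
-> [0.487 0.388 0.111] 3 rows dr [-0.01  0.35 -0.07]
[1.6, 1.6, 5.0]
```

servo_tool(
  moves=[
    {"travel": [1.6, 1.6, 5], "dr": [0, 0.35, -0.1]},
    {"travel": [1.6, 1.6, 5], "dr": [0, 0.35, -0.1]},
    {"travel": [1.6, 1.6, 5], "dr": [0, 0.35, -0.1]},
    {"travel": [0, 0, 0], "dr": [0, 0, 0]},
  ],
)

```text
clock: 12.28
position: [0.4885, 0.3874, 0.111]
ee_rot: [0.944, 0.148, 0.292, -0.046]
ft_force: [-0.3, -0.3, -0.7]
grip_width: 0.999
```

servo_tool(
  moves=[
    {"travel": [0, 0, 0], "dr": [0, 0, 0]},
    {"travel": [0, 0, 0], "dr": [0, 0, 0]},
    {"travel": [0, 0, 0], "dr": [0, 0, 0]},
    {"travel": [0, 0, 0], "dr": [0, 0, 0]},
    {"travel": [0, 0, 0], "dr": [0, 0, 0]},
    {"travel": [0, 0, 0], "dr": [0, 0, 0]},
    {"travel": [0, 0, 0], "dr": [0, 0, 0]},
  ],
  claw=1,
  squeeze=25,
)

```text
clock: 13.15
position: [0.4886, 0.3879, 0.1118]
ee_rot: [0.944, 0.148, 0.293, -0.046]
ft_force: [-0.4, -1.3, 4.8]
grip_width: 0.302
```

Run:
```python
from h import *
o=manip.get_obs();print({k:np.round(o[k],4).tolist() for k in("clock","position","ee_rot","joint_pos","ft_force","torque","grip_width")})
q=R.from_quat(o["ee_rot"]);print(q.as_matrix().round(3),q.inv().apply(o["ft_force"]))
```

```text
{'clock': 13.15, 'position': [0.4886, 0.3879, 0.1118], 'ee_rot': [0.9436, 0.1479, 0.2927, -0.046], 'joint_pos': [0.1411, 0.3645, -1.1734, 2.0608, 1.1536, 0.736, -1.4402], 'ft_force': [-0.3594, -1.3268, 4.8085], 'torque': [-0.0842, 0.0378, -0.1084], 'grip_width': 0.3024}
[[ 0.785  0.306  0.539]
 [ 0.252 -0.952  0.173]
 [ 0.566 -0.    -0.824]] [ 2.10465338  1.15239487 -4.38785211]
```

Gripped cleanly: width is 25.7 mm and forces are low. I save the home grasp, tighten the grip and draw the squeegee out along the slot.

servo_tool(
  moves=[
    {"travel": [0, 0, 0], "dr": [0, 0, 0]},
    {"travel": [0, 0, -5], "dr": [0, 0, 0]},
    {"travel": [0, 0, -15], "dr": [0, 0, 0]},
    {"travel": [0, 0, -20], "dr": [0, 0, 0]},
    {"travel": [0, 0, -25], "dr": [0, 0, 0]},
    {"travel": [0, 0, -25], "dr": [0, 0, 0]},
    {"travel": [0, 0, -15], "dr": [0, 0, 0]},
    {"travel": [0, 0, 0], "dr": [0, 0, 0]},
  ],
  squeeze=70,
)

```text
clock: 14.15
position: [0.4337, 0.3686, 0.1958]
ee_rot: [0.944, 0.148, 0.293, -0.044]
ft_force: [2.0, -0.9, -3.1]
grip_width: 0.3
```

Run:
```python
from h import *
o=manip.get_obs();print({k:np.round(o[k],4).tolist() for k in("clock","position","ee_rot","joint_pos","ft_force","torque","grip_width")})
# wipe start, pass A: x=-36, y=+118 ; blade edge 88.5mm below TCP
P=board(-36,122,110); print(P)
m=np.array(o["position"])+[.0,-.05,.07]
plan([(m,down(35,.25),4),(np.array([P[0]-.03,.21,.30]),down(87.8),9),(np.r_[P[:2],.25],down(87.8),4)])
```

```text
{'clock': 14.15, 'position': [0.4337, 0.3686, 0.1958], 'ee_rot': [0.9436, 0.1478, 0.2929, -0.0438], 'joint_pos': [0.4933, -0.1622, -1.3745, 2.0887, 0.3098, 0.6043, -0.8214], 'ft_force': [2.0309, -0.8882, -3.1228], 'torque': [-0.3955, 0.8689, -0.0606], 'grip_width': 0.2997}
[0.53520985 0.13059204 0.175     ]
-> [0.434 0.319 0.266] 4 rows dr [ 1.84 -4.99 -3.93]
[[6.7, 12.0, -16.5], [4.4, 11.8, -17.4], [2.1, 11.5, -18.1], [-0.3, 10.9, -18.5]]
-> [0.505 0.21  0.3  ] 9 rows dr [ 0.73 -1.48 -5.84]
[[0.5, 14.4, -3.8], [-1.0, 14.4, -4.0], [-2.6, 14.1, -4.1], [-4.1, 13.7, -4.2], [-5.6, 13.2, -4.2], [-7.0, 12.5, -4.2], [-8.4, 11.7, -4.2], [-9.6, 10.7, -4.1], [-10.7, 9.6, -4.0]]
-> [0.535 0.131 0.25 ] 4 rows dr [0. 0. 0.]
[-19.5, 8.3, 12.5]
```

servo_tool(
  moves=[
    {"travel": [6.7, 12, -16.5], "dr": [1.8, -5, -3.9]},
    {"travel": [4.4, 11.8, -17.4], "dr": [1.8, -5, -3.9]},
    {"travel": [2.1, 11.5, -18.1], "dr": [1.8, -5, -3.9]},
    {"travel": [-0.3, 10.9, -18.5], "dr": [1.8, -5, -3.9]},
    {"travel": [0, 0, 0], "dr": [0, 0, 0]},
  ],
)

```text
clock: 14.78
position: [0.4361, 0.3175, 0.2637]
ee_rot: [0.947, 0.296, 0.116, -0.038]
ft_force: [-0.4, 1.2, -4.0]
grip_width: 0.295
```

servo_tool(
  moves=[
    {"travel": [0.5, 14.4, -3.8], "dr": [0.7, -1.5, -5.8]},
    {"travel": [-1, 14.4, -4], "dr": [0.7, -1.5, -5.8]},
    {"travel": [-2.6, 14.1, -4.1], "dr": [0.7, -1.5, -5.8]},
    {"travel": [-4.1, 13.7, -4.2], "dr": [0.7, -1.5, -5.8]},
    {"travel": [-5.6, 13.2, -4.2], "dr": [0.7, -1.5, -5.8]},
    {"travel": [-7, 12.5, -4.2], "dr": [0.7, -1.5, -5.8]},
    {"travel": [-8.4, 11.7, -4.2], "dr": [0.7, -1.5, -5.8]},
    {"travel": [-9.6, 10.7, -4.1], "dr": [0.7, -1.5, -5.8]},
    {"travel": [-10.7, 9.6, -4], "dr": [0.7, -1.5, -5.8]},
    {"travel": [0, 0, 0], "dr": [0, 0, 0]},
  ],
)

```text
clock: 16.02
position: [0.5054, 0.2099, 0.297]
ee_rot: [0.724, 0.689, -0.003, 0.001]
ft_force: [-0.7, 0.3, -3.2]
grip_width: 0.291
```

Run:
```python
from h import *
t=manip.camera("top");s=manip.camera("scene")
im=np.zeros((400,800,3),np.uint8)
im[:,:400]=cv2.resize(s[120:260,340:480],(400,400),interpolation=cv2.INTER_CUBIC)
im[:,400:]=cv2.resize(t[140:260,220:340],(400,400),interpolation=cv2.INTER_CUBIC)
cv2.imwrite("pics/g.png",im)
o=manip.get_obs();print({k:np.round(o[k],4).tolist() for k in("clock","position","ee_rot","joint_pos","ft_force","torque","grip_width")})
P=board(-36,122,110)
plan([(np.r_[P[:2],.25],down(87.8),4),(P,down(87.8),3)])
```

```text
{'clock': 16.125, 'position': [0.5045, 0.2109, 0.2977], 'ee_rot': [0.7241, 0.6896, -0.0022, 0.001], 'joint_pos': [0.3039, 0.2417, -0.9224, 1.5239, 0.1956, 1.4759, 0.8982], 'ft_force': [-0.4967, -0.4697, -3.1001], 'torque': [-0.02, -0.0283, -0.0394], 'grip_width': 0.2965}
-> [0.535 0.131 0.25 ] 4 rows dr [-0.02  0.07 -0.15]
[-19.6, 8.7, 12.0]
-> [0.535 0.131 0.175] 3 rows dr [0. 0. 0.]
[0.0, 0.0, 25.0]
```

View pics/g.png

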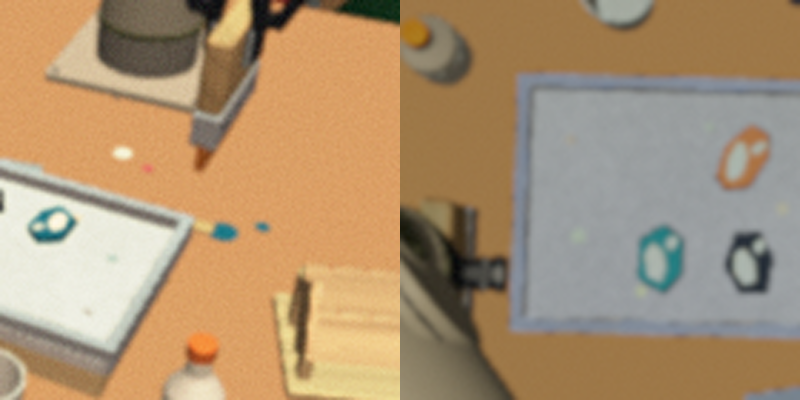

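The squeegee is held upright in the gripper, its +x end at about (455,203) in the right panel. I compute the off-centre offset of the grip before setting down.

Run:
```python
from h import *
e=at("top",[(236.5,200.9)],.344);print(e,"offset from centred:",e[0,0]-(.5045+.065))
```

```text
[[0.55638039 0.18993053 0.344     ]] offset from centred: -0.013119605556004665
```

servo_tool(
  moves=[
    {"travel": [-19.6, 8.7, 12], "dr": [0, 0.1, -0.2]},
    {"travel": [-19.6, 8.7, 12], "dr": [0, 0.1, -0.2]},
    {"travel": [-19.6, 8.7, 12], "dr": [0, 0.1, -0.2]},
    {"travel": [-19.6, 8.7, 12], "dr": [0, 0, 0]},
    {"travel": [0, 0, 0], "dr": [0, 0, 0]},
  ],
)

```text
clock: 16.75
position: [0.5366, 0.1283, 0.2498]
ee_rot: [0.721, 0.693, -0.001, -0.001]
ft_force: [-0.5, 0.4, -3.2]
grip_width: 0.296
```

Run:
```python
from h import *
P=board(-22,122,100)
plan([(P,down(87.8),5)])
```

```text
-> [0.549 0.13  0.165] 5 rows dr [-0.03  0.   -0.02]
[0.5, 2.5, 16.9]
```

servo_tool(
  moves=[
    {"travel": [0.5, 2.5, 16.9], "dr": [0, 0, 0]},
    {"travel": [0.5, 2.5, 16.9], "dr": [0, 0, 0]},
    {"travel": [0.5, 2.5, 16.9], "dr": [0, 0, 0]},
    {"travel": [0.5, 2.5, 16.9], "dr": [0, 0, 0]},
    {"travel": [0.5, 2.5, 16.9], "dr": [0, 0, 0]},
    {"travel": [0, 0, 0], "dr": [0, 0, 0]},
  ],
)

```text
clock: 17.5
position: [0.5484, 0.1324, 0.1651]
ee_rot: [0.72, 0.694, -0.001, -0.002]
ft_force: [-1.0, 0.4, -2.1]
grip_width: 0.292
```

Run:
```python
from h import *
t=manip.camera("top");s=manip.camera("scene")
im=np.zeros((400,800,3),np.uint8)
im[:,:400]=cv2.resize(s[150:250,320:420],(400,400),interpolation=cv2.INTER_CUBIC)
im[:,400:]=cv2.resize(t[150:250,240:340],(400,400),interpolation=cv2.INTER_CUBIC)
cv2.imwrite("pics/i.png",im)
o=manip.get_obs();print({k:np.round(o[k],4).tolist() for k in("clock","position","ee_rot","ft_force","grip_width")})
```

```text
{'clock': 17.6, 'position': [0.5491, 0.1327, 0.167], 'ee_rot': [0.7196, 0.6944, 0.0, -0.0009], 'ft_force': [0.2124, 0.003, -2.6835], 'grip_width': 0.2962}
```

View pics/i.png

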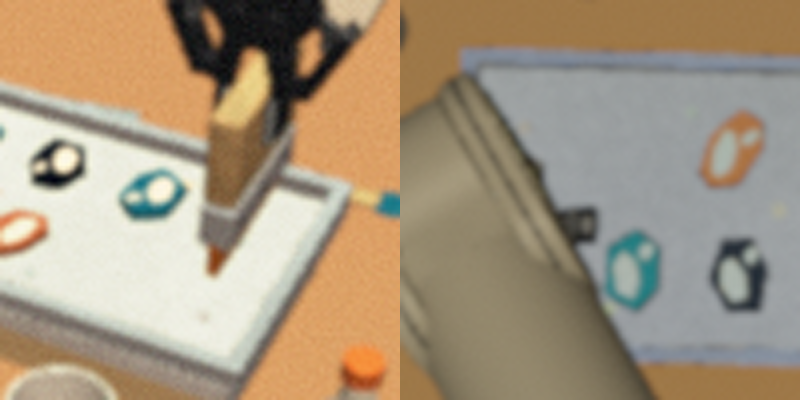

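The blade's +x lower corner is at scene pixel (373,219), clear of the flakes and the rail. I use it to check the offset.

Run:
```python
from h import *
e=at("scene",[(373,218.7)],.0785);print(e, R.from_euler('z',-YB,degrees=True).apply(e[0]-DK))
print(R.from_euler('z',-YB,degrees=True).apply(np.array([.5491,.1327,.167])-DK))
```

```text
[[0.60306918 0.13181562 0.0785    ]] [0.03176234 0.12582765 0.0135    ]
[-0.02220101  0.12463962  0.102     ]
```

servo_tool(
  moves=[
    {"travel": [0, 0, 5], "dr": [0, 0, 0]},
    {"travel": [0, 0, 3], "dr": [0, 0, 0]},
    {"travel": [0, 0, 1], "dr": [0, 0, 0]},
    {"travel": [0, 0, 1], "dr": [0, 0, 0]},
    {"travel": [0, 0, 0], "dr": [0, 0, 0]},
  ],
)

```text
clock: 18.23
position: [0.549, 0.1326, 0.1568]
ee_rot: [0.72, 0.694, -0.0, -0.001]
ft_force: [1.0, -0.5, -2.0]
grip_width: 0.3
```

servo_tool(
  moves=[
    {"travel": [0, 0, 1], "dr": [0, 0, 0]},
    {"travel": [0, 0, 1], "dr": [0, 0, 0]},
    {"travel": [0, 0, 0.7], "dr": [0, 0, 0]},
    {"travel": [0, 0, 0], "dr": [0, 0, 0]},
  ],
)

```text
clock: 18.73
position: [0.5491, 0.1327, 0.155]
ee_rot: [0.72, 0.694, 0.0, -0.001]
ft_force: [-3.3, -1.1, 5.5]
grip_width: 0.294
```

servo_tool(
  moves=[
    {"travel": [-5, 0, -0.8], "dr": [0, 0, 0]},
    {"travel": [-15, 0, 0], "dr": [0, 0, 0]},
    {"travel": [-18, 0, 0], "dr": [0, 0, 0]},
    {"travel": [-18, 0, 0], "dr": [0, 0, 0]},
    {"travel": [-18, 0, 0], "dr": [0, 0, 0]},
    {"travel": [-18, 0, 0], "dr": [0, 0, 0]},
    {"travel": [-18, 0, 0], "dr": [0, 0, 0]},
    {"travel": [-18, 0, 0], "dr": [0, 0, 0]},
  ],
)

```text
clock: 19.73
position: [0.5445, 0.0037, 0.1549]
ee_rot: [0.72, 0.694, 0.0, -0.001]
ft_force: [-0.2, 2.6, 3.0]
grip_width: 0.298
```

Run:
```python
from h import *
o=manip.get_obs();print({k:np.round(o[k],4).tolist() for k in("clock","position","ee_rot","joint_pos","ft_force","grip_width")})
print(R.from_euler('z',-YB,degrees=True).apply(np.array(o["position"])-DK))
```

```text
{'clock': 19.725, 'position': [0.5445, 0.0037, 0.1549], 'ee_rot': [0.7196, 0.6944, 0.0001, -0.0009], 'joint_pos': [0.5983, 0.3139, -0.8038, 1.7391, 0.24, 1.1918, 1.2642], 'ft_force': [-0.2147, 2.6251, 3.0466], 'grip_width': 0.298}
[-0.02187489 -0.00447937  0.08993528]
```

servo_tool(
  moves=[
    {"travel": [-16, 0, 0], "dr": [0, 0, 0]},
    {"travel": [-16, 0, 0], "dr": [0, 0, 0]},
    {"travel": [-16, 0, 0], "dr": [0, 0, 0]},
    {"travel": [-16, 0, 0], "dr": [0, 0, 0]},
    {"travel": [-16, 0, 0], "dr": [0, 0, 0]},
    {"travel": [-16, 0, 0], "dr": [0, 0, 0]},
    {"travel": [-16, 0, 0], "dr": [0, 0, 0]},
    {"travel": [-16, 0, 0], "dr": [0, 0, 0]},
    {"travel": [-13, 0, 0], "dr": [0, 0, 0]},
    {"travel": [-13, 0, 0], "dr": [0, 0, 0]},
    {"travel": [-13, 0, 0], "dr": [0, 0, 0]},
    {"travel": [-6, 0, 0], "dr": [0, 0, 0]},
  ],
)

```text
clock: 21.22
position: [0.537, -0.1704, 0.1535]
ee_rot: [0.72, 0.694, -0.001, -0.001]
ft_force: [-0.1, -0.4, -4.0]
grip_width: 0.293
```

servo_tool(
  moves=[
    {"travel": [0, 0, 0], "dr": [0, 0, 0]},
    {"travel": [0, 0, -30], "dr": [0, 0, 0]},
    {"travel": [0, 0, -40], "dr": [0, 0, 0]},
    {"travel": [10, 0, -10], "dr": [0, 0, 0]},
  ],
)

```text
clock: 21.72
position: [0.5395, -0.1585, 0.2365]
ee_rot: [0.72, 0.694, 0.0, 0.001]
ft_force: [0.1, -0.2, -3.5]
grip_width: 0.294
```

Run:
```python
from h import *
o=manip.get_obs();print({k:np.round(o[k],4).tolist() for k in("clock","position","ee_rot","joint_pos","ft_force","grip_width")})
print(R.from_euler('z',-YB,degrees=True).apply(np.array(o["position"])-DK))
P=board(43,122,0)
D=down(87.8)
plan([(np.r_[P[:2],.235],D,9),(np.r_[P[:2],.160],D,4)])
t=manip.camera("top");s=manip.camera("scene")
im=np.zeros((533,800,3),np.uint8)
im[:,:400]=cv2.resize(s[150:270,235:325],(400,533),interpolation=cv2.INTER_CUBIC)
im[:,400:]=cv2.resize(t[145:265,325:415],(400,533),interpolation=cv2.INTER_CUBIC)
cv2.imwrite("pics/j.png",im)
```

```text
{'clock': 21.725, 'position': [0.5395, -0.1585, 0.2365], 'ee_rot': [0.7199, 0.6941, 0.0004, 0.0006], 'joint_pos': [0.8287, 0.2688, -0.7382, 1.5933, 0.1843, 1.3495, 1.6023], 'ft_force': [0.119, -0.2084, -3.5236], 'grip_width': 0.2945}
[-0.02059127 -0.16668504  0.17153545]
-> [0.614 0.128 0.235] 9 rows dr [0.01 0.   0.01]
[32.1, 7.1, 0.2]
-> [0.614 0.128 0.16 ] 4 rows dr [0. 0. 0.]
[0.0, 0.0, 18.8]
```

View pics/j.png

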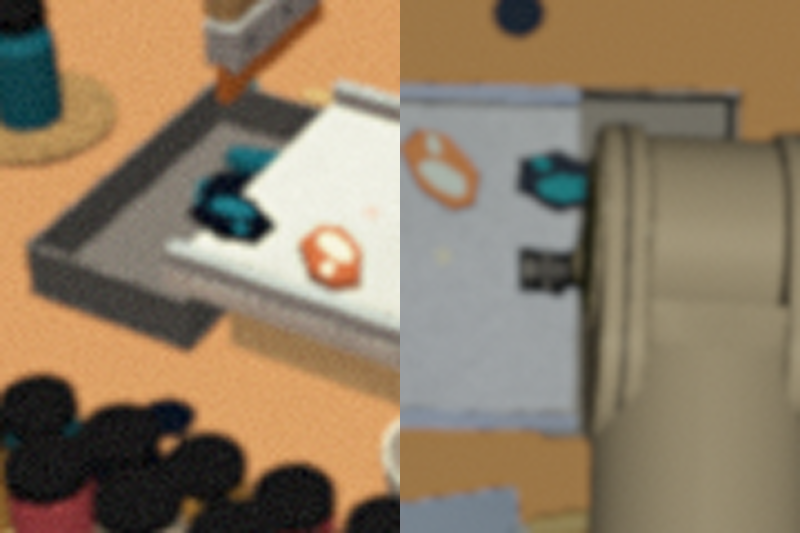

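The first column has gone into the tray. The copper flake (330,257) and the navy/teal flake (232,208) remain on the deck, the latter overhanging the edge. Second pass.

servo_tool(
  moves=[
    {"travel": [32, 7.1, 0.2], "dr": [0, 0, 0]},
    {"travel": [32, 7.1, 0.2], "dr": [0, 0, 0]},
    {"travel": [32, 7.1, 0.2], "dr": [0, 0, 0]},
    {"travel": [32, 7.1, 0.2], "dr": [0, 0, 0]},
    {"travel": [32, 7.1, 0.2], "dr": [0, 0, 0]},
    {"travel": [32, 7.1, 0.2], "dr": [0, 0, 0]},
    {"travel": [32, 7.1, 0.2], "dr": [0, 0, 0]},
    {"travel": [32, 7.1, 0.2], "dr": [0, 0, 0]},
    {"travel": [32, 7.1, 0], "dr": [0, 0, 0]},
    {"travel": [0, 0, 0], "dr": [0, 0, 0]},
  ],
)

```text
clock: 23.08
position: [0.6116, 0.1308, 0.231]
ee_rot: [0.718, 0.696, -0.001, -0.002]
ft_force: [0.1, 0.2, -4.0]
grip_width: 0.295
```

servo_tool(
  moves=[
    {"travel": [0, 0, 18.8], "dr": [0, 0, 0]},
    {"travel": [0, 0, 18.8], "dr": [0, 0, 0]},
    {"travel": [0, 0, 18.8], "dr": [0, 0, 0]},
    {"travel": [0, 0, 15], "dr": [0, 0, 0]},
    {"travel": [0, 0, 0], "dr": [0, 0, 0]},
  ],
)

```text
clock: 23.7
position: [0.6121, 0.1268, 0.1602]
ee_rot: [0.72, 0.694, -0.001, -0.002]
ft_force: [0.5, -0.3, -3.8]
grip_width: 0.296
```

Run:
```python
from h import *
o=manip.get_obs();print({k:np.round(o[k],4).tolist() for k in("clock","position","ee_rot","joint_pos","ft_force","grip_width")})
print(R.from_euler('z',-YB,degrees=True).apply(np.array(o["position"])-DK))
```

```text
{'clock': 23.7, 'position': [0.6121, 0.1268, 0.1602], 'ee_rot': [0.7197, 0.6943, -0.0011, -0.0015], 'joint_pos': [0.3214, 0.5027, -0.8034, 1.5153, 0.3677, 1.2842, 1.0092], 'ft_force': [0.4643, -0.3223, -3.813], 'grip_width': 0.2965}
[0.04096634 0.12114697 0.09522386]
```

servo_tool(
  moves=[
    {"travel": [0, 0, 2.5], "dr": [0, 0, 0]},
    {"travel": [0, 0, 1.5], "dr": [0, 0, 0]},
    {"travel": [0, 0, 1], "dr": [0, 0, 0]},
    {"travel": [0, 0, 0.6], "dr": [0, 0, 0]},
    {"travel": [0, 0, 0], "dr": [0, 0, 0]},
  ],
)

```text
clock: 24.32
position: [0.6128, 0.1273, 0.1562]
ee_rot: [0.72, 0.694, -0.0, -0.001]
ft_force: [0.7, 0.6, -3.2]
grip_width: 0.295
```

servo_tool(
  moves=[
    {"travel": [0, 0, 0.8], "dr": [0, 0, 0]},
    {"travel": [0, 0, 0.5], "dr": [0, 0, 0]},
    {"travel": [0, 0, 0], "dr": [0, 0, 0]},
  ],
)

```text
clock: 24.7
position: [0.6128, 0.1273, 0.155]
ee_rot: [0.72, 0.694, -0.0, -0.001]
ft_force: [0.2, 0.3, -2.6]
grip_width: 0.297
```

Just touching. I wipe the second column.

servo_tool(
  moves=[
    {"travel": [-5, 0, 0.2], "dr": [0, 0, 0]},
    {"travel": [-15, 0, 0.1], "dr": [0, 0, 0]},
    {"travel": [-18, 0, 0], "dr": [0, 0, 0]},
    {"travel": [-18, 0, 0], "dr": [0, 0, 0]},
    {"travel": [-18, 0, 0], "dr": [0, 0, 0]},
    {"travel": [-18, 0, 0], "dr": [0, 0, 0]},
    {"travel": [-18, 0, 0], "dr": [0, 0, 0]},
    {"travel": [-18, 0, 0], "dr": [0, 0, 0]},
  ],
)

```text
clock: 25.7
position: [0.6084, -0.0013, 0.155]
ee_rot: [0.72, 0.694, 0.0, -0.001]
ft_force: [0.6, 4.2, 5.6]
grip_width: 0.297
```

servo_tool(
  moves=[
    {"travel": [-16, 0, 0], "dr": [0, 0, 0]},
    {"travel": [-16, 0, 0], "dr": [0, 0, 0]},
    {"travel": [-16, 0, 0], "dr": [0, 0, 0]},
    {"travel": [-16, 0, 0], "dr": [0, 0, 0]},
    {"travel": [-16, 0, 0], "dr": [0, 0, 0]},
    {"travel": [-16, 0, 0], "dr": [0, 0, 0]},
    {"travel": [-16, 0, 0], "dr": [0, 0, 0]},
    {"travel": [-16, 0, 0], "dr": [0, 0, 0]},
    {"travel": [-13, 0, 0], "dr": [0, 0, 0]},
    {"travel": [-13, 0, 0], "dr": [0, 0, 0]},
    {"travel": [-13, 0, 0], "dr": [0, 0, 0]},
    {"travel": [-6, 0, 0], "dr": [0, 0, 0]},
  ],
)

```text
clock: 27.2
position: [0.6007, -0.176, 0.1531]
ee_rot: [0.72, 0.694, -0.001, -0.001]
ft_force: [-0.3, -0.5, -3.1]
grip_width: 0.296
```

servo_tool(
  moves=[
    {"travel": [0, 0, 0], "dr": [0, 0, 0]},
    {"travel": [0, 0, -30], "dr": [0, 0, 0]},
    {"travel": [0, 0, -50], "dr": [0, 0, 0]},
    {"travel": [30, 0, -50], "dr": [0, 0, 0]},
    {"travel": [30, -15, -10], "dr": [0, 0, 0]},
  ],
)

```text
clock: 27.82
position: [0.5907, -0.1114, 0.2977]
ee_rot: [0.719, 0.695, 0.002, 0.001]
ft_force: [0.3, 0.5, -3.0]
grip_width: 0.299
```

Run:
```python
from h import *
o=manip.get_obs();print({k:np.round(o[k],4).tolist() for k in("clock","position","ee_rot","joint_pos","ft_force","grip_width")})
H=np.array([.4886,.3879,.1118]);Q=R.from_quat([.9436,.1479,.2927,-.046]);zt=Q.apply([0,0,1])
up=H-zt*.100
plan([([.505,.21,.30],down(87.8),8),(up+[0,-.05,.07],down(35,.25),9),(up,Q,5)])
s=manip.camera("scene");t=manip.camera("top")
im=np.zeros((533,800,3),np.uint8)
im[:,:400]=cv2.resize(s[150:270,235:325],(400,533),interpolation=cv2.INTER_CUBIC)
im[:,400:]=cv2.resize(t[145:265,325:415],(400,533),interpolation=cv2.INTER_CUBIC)
cv2.imwrite("pics/k.png",im)
```

```text
{'clock': 27.825, 'position': [0.5907, -0.1114, 0.2977], 'ee_rot': [0.7194, 0.6946, 0.0016, 0.0008], 'joint_pos': [0.7159, 0.346, -0.7859, 1.3924, 0.242, 1.4982, 1.4794], 'ft_force': [0.2659, 0.4766, -3.0085], 'grip_width': 0.2986}
-> [0.505 0.21  0.3  ] 8 rows dr [ 0.02 -0.01  0.02]
[39.8, -12.1, -0.3]
-> [0.435 0.321 0.264] 9 rows dr [-0.73  1.48  5.84]
[[12.0, -8.3, 4.0], [11.0, -9.5, 4.2], [9.8, -10.6, 4.3], [8.6, -11.6, 4.4], [7.2, -12.5, 4.4], [5.8, -13.2, 4.4], [4.3, -13.8, 4.4], [2.8, -14.2, 4.3], [1.2, -14.4, 4.2]]
-> [0.435 0.371 0.194] 5 rows dr [-1.42  4.    3.15]
[[2.1, -8.2, 15.0], [0.6, -8.6, 14.9], [-0.9, -9.0, 14.6], [-2.4, -9.3, 14.3], [-3.9, -9.4, 13.8]]
```

View pics/k.png

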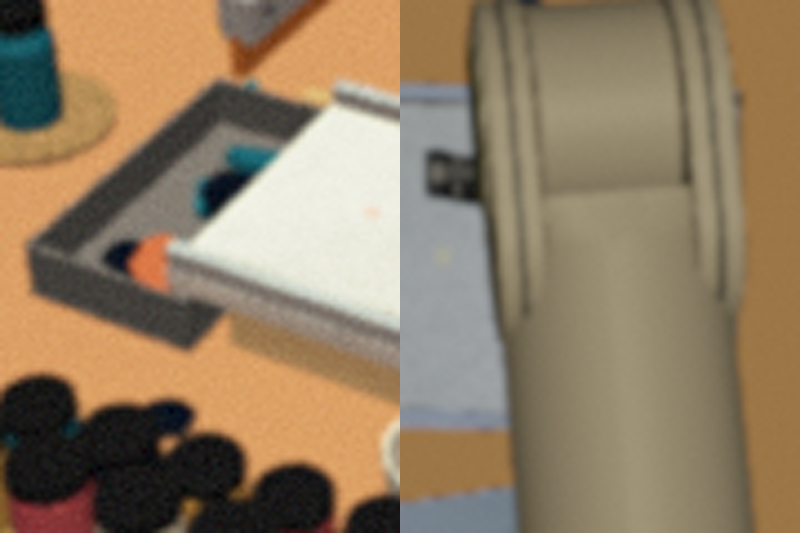

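The deck is clear and the flakes are in the tray: teal and navy at (215–250,155–195), navy and copper at (122–155,260). I return the squeegee.

servo_tool(
  moves=[
    {"travel": [39.8, -12.1, -0.3], "dr": [0, 0, 0]},
    {"travel": [39.8, -12.1, -0.3], "dr": [0, 0, 0]},
    {"travel": [39.8, -12.1, -0.3], "dr": [0, 0, 0]},
    {"travel": [39.8, -12.1, -0.3], "dr": [0, 0, 0]},
    {"travel": [39.8, -12.1, -0.3], "dr": [0, 0, 0]},
    {"travel": [39.8, -12.1, -0.3], "dr": [0, 0, 0]},
    {"travel": [39.8, -12.1, -0.3], "dr": [0, 0, 0]},
    {"travel": [39.8, -12.1, -0.3], "dr": [0, 0, 0]},
  ],
)

```text
clock: 28.92
position: [0.5033, 0.2094, 0.2967]
ee_rot: [0.72, 0.694, -0.001, -0.001]
ft_force: [0.3, 0.2, -3.5]
grip_width: 0.299
```

servo_tool(
  moves=[
    {"travel": [12, -8.3, 4], "dr": [-0.7, 1.5, 5.8]},
    {"travel": [11, -9.5, 4.2], "dr": [-0.7, 1.5, 5.8]},
    {"travel": [9.8, -10.6, 4.3], "dr": [-0.7, 1.5, 5.8]},
    {"travel": [8.6, -11.6, 4.4], "dr": [-0.7, 1.5, 5.8]},
    {"travel": [7.2, -12.5, 4.4], "dr": [-0.7, 1.5, 5.8]},
    {"travel": [5.8, -13.2, 4.4], "dr": [-0.7, 1.5, 5.8]},
    {"travel": [4.3, -13.8, 4.4], "dr": [-0.7, 1.5, 5.8]},
    {"travel": [2.8, -14.2, 4.3], "dr": [-0.7, 1.5, 5.8]},
    {"travel": [1.2, -14.4, 4.2], "dr": [-0.7, 1.5, 5.8]},
    {"travel": [0, 0, 0], "dr": [0, 0, 0]},
  ],
)

```text
clock: 30.18
position: [0.4314, 0.3192, 0.2614]
ee_rot: [0.945, 0.304, 0.117, -0.041]
ft_force: [0.5, -0.8, -2.3]
grip_width: 0.295
```

Run:
```python
from h import *
o=manip.get_obs();print({k:np.round(o[k],4).tolist() for k in("clock","position","ee_rot","joint_pos","ft_force","grip_width")})
H=np.array([.4886,.3879,.1118]);Q=R.from_quat([.9436,.1479,.2927,-.046]);zt=Q.apply([0,0,1])
up=H-zt*.110+Q.apply([.003,0,0])
plan([(up,Q,5)])
```

```text
{'clock': 30.175, 'position': [0.4314, 0.3192, 0.2614], 'ee_rot': [0.9446, 0.3037, 0.1174, -0.0408], 'joint_pos': [0.3043, -0.0295, -1.0003, 1.8202, -0.0132, 1.0886, -0.0721], 'ft_force': [0.4816, -0.7619, -2.3484], 'grip_width': 0.2955}
-> [0.432 0.37  0.204] 5 rows dr [-1.54  4.02  3.25]
[[2.9, -8.1, 12.6], [1.6, -8.6, 12.5], [0.2, -8.9, 12.3], [-1.2, -9.2, 12.1], [-2.5, -9.5, 11.7]]
```

servo_tool(
  moves=[
    {"travel": [2.9, -8.1, 12.6], "dr": [-1.5, 4, 3.2]},
    {"travel": [1.6, -8.6, 12.5], "dr": [-1.5, 4, 3.2]},
    {"travel": [0.2, -8.9, 12.3], "dr": [-1.5, 4, 3.2]},
    {"travel": [-1.2, -9.2, 12.1], "dr": [-1.5, 4, 3.2]},
    {"travel": [-2.5, -9.5, 11.7], "dr": [-1.5, 4, 3.2]},
    {"travel": [0, 0, 0], "dr": [0, 0, 0]},
  ],
)

```text
clock: 30.92
position: [0.4322, 0.3689, 0.2038]
ee_rot: [0.944, 0.15, 0.291, -0.046]
ft_force: [0.5, -0.5, -3.0]
grip_width: 0.3
```

```bash
cat > back.py <<'E'
from h import *
import sys
d,k,n=map(float,sys.argv[1:])
o=manip.get_obs();print({k:np.round(o[k],4).tolist() for k in("clock","position","joint_pos","ft_force","grip_width")})
H=np.array([.4886,.3879,.1118]);Q=R.from_quat([.9436,.1479,.2927,-.046]);zt=Q.apply([0,0,1])
print("rel home, tool axes mm",Q.inv().apply(np.array(o["position"])-H)*1000,"F tool",Q.inv().apply(o["ft_force"]))
plan([(H-zt*d/1000+Q.apply([k/1000,0,0]),Q,int(n))])
E
python3 back.py 50 3 5
```

```text
{'clock': 30.925, 'position': [0.4322, 0.3689, 0.2038], 'joint_pos': [0.417, -0.1676, -1.2961, 2.0822, 0.284, 0.6193, -0.7919], 'ft_force': [0.4659, -0.4585, -3.0484], 'grip_width': 0.3004}
rel home, tool axes mm [   3.05673613    0.8039346  -109.51118189] F tool [-1.47520692  0.57978126  2.68471292]
-> [0.464 0.38  0.155] 5 rows dr [-0.03  0.04  0.05]
[0.0, -0.1, 11.9]
```

servo_tool(
  moves=[
    {"travel": [0, -0.1, 12], "dr": [0, 0, 0]},
    {"travel": [0, -0.1, 12], "dr": [0, 0, 0]},
    {"travel": [0, -0.1, 12], "dr": [0, 0, 0]},
    {"travel": [0, -0.1, 12], "dr": [0, 0, 0]},
    {"travel": [0, -0.1, 12], "dr": [0, 0, 0]},
    {"travel": [0, 0, 0], "dr": [0, 0, 0]},
  ],
)

```text
clock: 31.68
position: [0.4664, 0.3788, 0.1543]
ee_rot: [0.944, 0.148, 0.29, -0.046]
ft_force: [-0.1, 0.4, -3.6]
grip_width: 0.293
```

```bash
python3 back.py 5 1.5 6
```

```text
{'clock': 31.675, 'position': [0.4664, 0.3788, 0.1543], 'joint_pos': [0.3083, 0.2289, -1.3257, 2.0696, 0.9389, 0.7232, -1.2844], 'ft_force': [-0.073, 0.4339, -3.6239], 'grip_width': 0.2935}
rel home, tool axes mm [  4.34326089   1.85184992 -48.60307033] F tool [-1.9988805  -0.43453733  3.02359494]
-> [0.487 0.387 0.117] 6 rows dr [-0.02  0.05  0.01]
[-0.4, -0.3, 7.3]
```

servo_tool(
  moves=[
    {"travel": [-0.4, -0.3, 7.3], "dr": [0, 0, 0]},
    {"travel": [-0.4, -0.3, 7.3], "dr": [0, 0, 0]},
    {"travel": [-0.4, -0.3, 7.3], "dr": [0, 0, 0]},
    {"travel": [-0.4, -0.3, 7.3], "dr": [0, 0, 0]},
    {"travel": [-0.4, -0.3, 7.3], "dr": [0, 0, 0]},
    {"travel": [-0.4, -0.3, 7.3], "dr": [0, 0, 0]},
    {"travel": [0, 0, 0], "dr": [0, 0, 0]},
  ],
)

```text
clock: 32.55
position: [0.4863, 0.3891, 0.1173]
ee_rot: [0.944, 0.148, 0.292, -0.048]
ft_force: [-0.5, -0.1, -2.3]
grip_width: 0.291
```

```bash
python3 back.py 0 0.3 4
```

```text
{'clock': 32.55, 'position': [0.4863, 0.3891, 0.1173], 'joint_pos': [0.1553, 0.3541, -1.1896, 2.058, 1.1302, 0.7365, -1.4219], 'ft_force': [-0.4526, -0.1296, -2.3483], 'grip_width': 0.291}
rel home, tool axes mm [ 1.64886369 -1.8904256  -5.59596919] F tool [-1.71694125 -0.01454716  1.66967376]
-> [0.489 0.388 0.112] 4 rows dr [-0.05  0.03 -0.  ]
[-0.3, 0.5, 1.4]
```

servo_tool(
  moves=[
    {"travel": [-0.3, 0.5, 1.4], "dr": [0, 0, 0]},
    {"travel": [-0.3, 0.5, 1.4], "dr": [0, 0, 0]},
    {"travel": [-0.3, 0.5, 1.4], "dr": [0, 0, 0]},
    {"travel": [-0.3, 0, 1], "dr": [0, 0, 0]},
    {"travel": [0, 0, 0], "dr": [0, 0, 0]},
  ],
)

```text
clock: 33.17
position: [0.4887, 0.3883, 0.113]
ee_rot: [0.944, 0.148, 0.292, -0.048]
ft_force: [-0.1, 0.3, -1.7]
grip_width: 0.296
```

```bash
python3 back.py 0 0 1
```

```text
{'clock': 33.175, 'position': [0.4887, 0.3883, 0.113], 'joint_pos': [0.1473, 0.3634, -1.178, 2.0597, 1.1479, 0.7332, -1.4333], 'ft_force': [-0.1269, 0.294, -1.7285], 'grip_width': 0.2958}
rel home, tool axes mm [ 0.82258335 -0.39576084 -0.85341722] F tool [-1.00374885 -0.31831285  1.40758278]
-> [0.489 0.388 0.112] 1 rows dr [-0.19  0.05 -0.  ]
[-0.8, 0.4, 0.9]
```

Creep to contact with the ledge and the back.

servo_tool(
  moves=[
    {"travel": [-0.4, 0.2, 0.6], "dr": [0, 0, 0]},
    {"travel": [-0.4, 0.2, 0.5], "dr": [0, 0, 0]},
    {"travel": [0, 0, 0.5], "dr": [0, 0, 0]},
    {"travel": [0, 0, 0], "dr": [0, 0, 0]},
  ],
)

```text
clock: 33.67
position: [0.4888, 0.3886, 0.1122]
ee_rot: [0.943, 0.149, 0.293, -0.047]
ft_force: [-10.5, -5.8, 10.8]
grip_width: 0.292
```

```bash
python3 back.py 0 0 1
```

```text
{'clock': 33.675, 'position': [0.4888, 0.3886, 0.1122], 'joint_pos': [0.1441, 0.3651, -1.1757, 2.0605, 1.1537, 0.7332, -1.4383], 'ft_force': [-10.4701, -5.8389, 10.7827], 'grip_width': 0.2923}
rel home, tool axes mm [ 0.52203635 -0.64737815 -0.0766953 ] F tool [ -3.58790007   2.35207951 -15.54270088]
-> [0.489 0.388 0.112] 1 rows dr [-0.18 -0.02  0.03]
[-0.5, 0.6, 0.1]
```

servo_tool(
  moves=[
    {"travel": [-0.4, 0, -0.5], "dr": [0, 0, 0]},
    {"travel": [0, 0, 0], "dr": [0, 0, 0]},
  ],
  squeeze=20,
)

```text
clock: 33.92
position: [0.4885, 0.3884, 0.112]
ee_rot: [0.943, 0.149, 0.293, -0.048]
ft_force: [-3.8, 0.1, 4.8]
grip_width: 0.294
```

servo_tool(
  moves=[
    {"travel": [0, 0, 0], "dr": [0, 0, 0]},
    {"travel": [0, 0, 0], "dr": [0, 0, 0]},
    {"travel": [0, 0, 0], "dr": [0, 0, 0]},
    {"travel": [0, 0, 0], "dr": [0, 0, 0]},
    {"travel": [0, 0, 0], "dr": [0, 0, 0]},
    {"travel": [0, 0, -15], "dr": [0, 0, 0]},
    {"travel": [0, 0, -25], "dr": [0, 0, 0]},
    {"travel": [0, 0, -30], "dr": [0, 0, 0]},
    {"travel": [0, 0, -30], "dr": [0, 0, 0]},
    {"travel": [0, 0, -20], "dr": [0, 0, 0]},
    {"travel": [-5, 10, -15], "dr": [0, 0, 0]},
    {"travel": [0, 0, 0], "dr": [0, 0, 0]},
  ],
  claw=0,
)

```text
clock: 35.42
position: [0.4197, 0.3521, 0.2101]
ee_rot: [0.945, 0.149, 0.289, -0.043]
ft_force: [0.5, 1.0, 0.4]
grip_width: 1.0
```

Run:
```python
from h import *
o=manip.get_obs();print({k:np.round(o[k],4).tolist() for k in("clock","position","ft_force","grip_width")})
s=manip.camera("scene");s0=cv2.imread("pics/scene0.png")
c=cv2.resize(s[180:270,425:525],(400,360),interpolation=cv2.INTER_CUBIC)
c0=cv2.resize(s0[180:270,425:525],(400,360),interpolation=cv2.INTER_CUBIC)
print(np.abs(s[190:265,440:515].astype(int)-s0[190:265,440:515]).mean())
g=[cv2.cvtColor(x[190:265,445:510],cv2.COLOR_BGR2GRAY).astype(np.float32) for x in(s0,s)]
print(cv2.phaseCorrelate(*[x[:30] for x in g]))
im=np.zeros((560,800,3),np.uint8);im[:360,:400]=c0;im[:360,400:]=c
im[360:,:300]=cv2.resize(s[150:250,180:330],(300,200));im[360:,300:]=cv2.resize(manip.camera("top")[150:260,235:510],(500,200))
cv2.imwrite("pics/l.png",im)
```

```text
{'clock': 35.425, 'position': [0.4197, 0.3521, 0.2101], 'ft_force': [0.5326, 1.0061, 0.4443], 'grip_width': 1.0}
3.178488888888889
((0.1604920962238836, 0.11963622073887237), 0.962554117264571)
```

View pics/l.png

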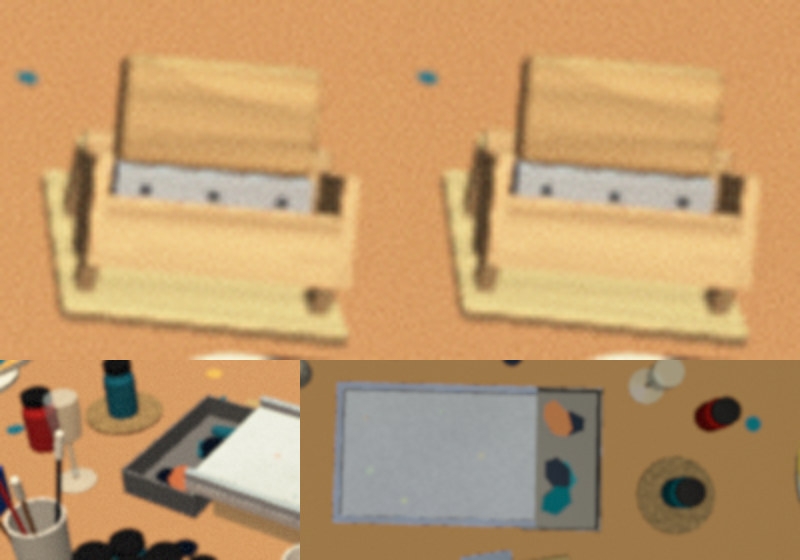

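The squeegee sits exactly as at the start (before on the left, after on the right, shift about 0.2 px). The deck is bare, the flakes are inside the tray at (545–580,400–515), and the jar is on the mat at (683,492). Handing in.

```bash
python3 -c "
from workcell import manip
print(manip.hand_in())"
```

```text
the job is handed in; nothing more can be done
None
```

The job is handed in at about 35.5 s of the 72 s allowed.

- **Jar:** I moved the teal jar first. It stands upright, near the centre of the cork mat.
- **Flakes:** I wiped the board in two squeegee passes, one for each column of flakes. The final pictures show a bare deck and the flakes in the catch tray. They overlap in a pile, so I could make out four with certainty. The fifth, a teal one, seems to lie partly under the others, as none was seen on the deck or table.
- **Squeegee:** It is back in its rack, within about 0.1 mm of its starting depth along the slot. In the scene picture it is about 0.2 px from where it began. The final approach pressed on the ledge with about 16 N, which I eased off before releasing.
- **Bystanders:** Those in my last picture (red jar, glass and part of the palette knife) look undisturbed. I did not check the bottle, cup or mixing stick at the end, and the arm did not go near them.
- **Disagreement:** My first visual estimate of the grip's sideways position was about 10 mm off. Two later measurements agreed with each other, and I allowed for the offset when wiping.
- **Pictures:** I viewed 13, which is three over the budget of 10.

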